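Draw the lock plate of a mincer base into line with its tapered pin

ROBOT

A 6-joint arm with a two-finger parallel gripper is mounted at the origin on a cart in front of the work surface, level with it; the furniture and walls round the work are solid. World frame = base frame: x ahead of the robot, y to its left, z up, the work surface at z = 0. Lengths are in mm, angles in rad, forces in N, time in s.
With the tool pointing down it reaches from about 275 to 1000 mm from the base axis. Payload 8.4 kg.
Tool frame: the origin (TCP) lies on the centre line of the jaws, within the pads' length; the fingertips stand r.tip_reach ahead of it and the grasp point (between the pads) lies 11 mm behind it (r.tip_reach is the distance from the TCP to the fingertips, in mm); z points along the fingers, y is the line along which they close (so a half turn about z gives the same grasp; the last joint's range is limited). The gripper opens to 85 mm and grips with 20 to 120 N. Pads are 22 mm wide; open, the fingers measure 114 mm over their backs; the gripper's body (76 mm by 85 mm) begins 54 mm behind the grasp point. The pads swing forward as they close: fully open they stand 13 mm farther back than shut.
Start: joints at [1.22, 0.353, 1.633, -0, 1.155, -0.002], TCP at [213.605, 587.368, 239.281] pointing down, gripper open.
Joint ranges: [-2.63, 2.63], [-0.92, 2.1], [0.06, 2.66], [-1.3, 4.44], [0, 2.69], [-3.02, 3.02]. Speed limits (rad/s): [2.22, 2.22, 2.79, 3.14, 3.14, 3.14].

INTERFACE

Orientations are given as [roll, pitch, yaw] about the fixed x, y, z axes, in that order (R = Rz(yaw) Ry(pitch) Rx(roll)).
In Python, from rig import r gives the robot as it stands.
- The arm moves only by the tool carry_out, never from a script. Its argument "targets" is a list of rows, each an object with "dp": the shift along the tool's x, y, z in mm, a list of three; "yaw": the turn about the tool's z in degrees. A call has 1 to 12 rows; each row is the pose to reach, as a shift and turn from the pose commanded when the call began, along the tool's axes at that moment; what a row does not reach only later rows make up. A row lasts 1/8 s, in which the tool goes at most 62.5 mm and 10.7 degrees, less where a joint would pass 70% of its speed; a pose out of reach is approached as far as the arm can. A call with a gripper value outside its range is refused whole. "fingers" is the opening, from -1 (shut) to 1 (fully open), so that 0 is half open, set as the call begins (left out, the last holds). The fingers move at their own pace and stop on an object; "grip_force" is the grip in N (left out, the last holds). Time passes only in rows, so rows that repeat a pose let the fingers close. It gives the time, the measured TCP pose, the force, the opening and the grip force at its end, in the units of the state.
- r.sense(): the state, without advancing time (a new reading comes with each control period).
- r.grab_frame(name): name is "side" or "top" or "wrist"; returns the picture (480x640x3 uint8, red, green, blue); there is no depth.
- r.get_calibration(name): a dict with "fx", "fy", "cx", "cy" (pixels), "rvec" (rotation vector, rad) and "tvec" (3), from world to camera coordinates, as OpenCV has them. Camera axes: x right, y down, z forward; pixel columns grow to the right and rows downward; lengths in mm; the calibration is good to about 2 mm. A picture is of the moment at which its call begins: read the wrist's pose just before it. get_calibration takes no time and is no camera call; for the wrist camera it gives the pose at the moment of the call.
- r.sign_off(): hands the job in; it is judged then, once.
The state is a dict: "clock": time; "qpos": joint angles; "qvel": joint speeds; "joint_efforts": joint torques, N m; "eef_pos": TCP position; "tcp_rot": TCP orientation; "contact_force": force on the tool from outside, world axes, zero at the start; "wrist_torque": the same for the moment, N m; "opening": opening from 0.0 (shut) to 1.0 (fully open); "grasp_force": force on a finger pad.
Only numpy, scipy, OpenCV 4.12 (cv2) and the standard library are available. Lean on these libraries where they do the work, as an engineer would, in place of code of your own. Each camera call takes 0.05 s, during which the arm holds its last target. There are 200 camera calls.

TASK

Inside the wooden mounting base for the hand mincer, the loose lock plate has crept out of line under the steel top plate. Take the tapered locking pin out of its wooden rest, feel with its point through the top hole for the lock plate's hole, and gently work the pin down through both, so that it draws the plates into line, until its collar sits fully home on the top plate; then let go of it. Never force the pin, and leave the garlic, the spice jar and the tin alone.

Things in the scene. Friction and masses are not known exactly. Their poses are not given: they have to be found in the camera images.
- mount: fixed mounting base: wooden frame 120 x 110 mm (x by y), 62 mm high, steel top plate 6 mm thick with a 21 mm round hole in the middle; origin on the counter under its centre. Inside, on a ledge, lies the loose lock plate, 8 mm thick, also with a 21 mm hole, upper face 7 mm below the top plate's surface; below it is room for the pin. It slides sideways with friction (2 to 3 N, more if pressed)
- mount_hole (a point): centre of the top plate's hole, level with its surface (62 mm above the counter), z up. The lock plate's hole is not measured: it has crept 8.5 to 10 mm off this centre, in any horizontal direction, so a crescent of the lock plate shows in the hole and a pin lowered on the centre lands on it; when the pin is home, it and both holes share one axis
- pin: loose tapered locking pin, about 150 g, point down in its rest; origin on its axis at the underside of the collar, z up. Above: steel collar 34 mm wide, 5 mm thick, then a black square handle 22 x 22 mm (sides along x, y) from 5 to 48 mm. Below: shank 18 mm wide for 16 mm, then an even taper to a blunt point, 8 mm wide and 44 mm below the origin. Home: origin at mount_hole
- pin_tip (a point): the pin's point, on its axis 44 mm below the underside of the collar
- rest: fixed light wooden block 64 x 64 mm, 56 mm high, with a round hole 23 mm wide through its middle, in which the pin hangs by its collar at the start; origin on the counter under its centre
- garlic: garlic bulb, 60 mm, loose bystander between the rest and the base; origin at its underside
- jar: spice jar 46 mm wide, 98 mm high, loose bystander behind the base; origin at its underside
- tin: flat tin 86 mm wide, 40 mm high, loose bystander to the left; origin at its underside
Not all that is in view belongs to the job. What is shaped like the pin but blue is not meant.

How it is judged:
By the outcome, as a careful person would: the job done as asked, in the order asked, and still so for the second after the job is handed in, with the robot touching nothing.
It also fails if it takes over 64 s, if anything falls off the work surface, if the arm or the gripper's body presses on something with over 40 N, if the wrist force passes 120 N, or if a joint passes its speed limit or range.

## Working session

There is one attempt and no reset: what is moved stays moved. The work goes in short steps, Python scripts to look and compute and a tool call to move; the robot and the scene stay as the last step left them, time stands still between calls to the robot, and variables do not carry over. Pictures are saved under pics/ and viewed, at most 10 in all, crops included, and the job is handed in when it is done.

Besides the shell and the picture viewer there is one more tool, called by a JSON object that holds its "name" and its "arguments", one argument or row to a line. carry_out: Moves the arm, as the interface text tells. Its arguments: {"type":"object","properties":{"targets":{"type":"array","items":{"type":"object","properties":{"dp":{"type":"array","items":{"type":"number"}},"yaw":{"type":"number"}}}},"fingers":{"type":"number"},"grip_force":{"type":"number"}},"required":["targets"]}

```bash
mkdir -p pics; ls
python3 - <<'E'
from rig import r
import cv2,numpy as np
s=r.sense();print(s,r.tip_reach)
ims=[]
for n in("top","side"):
    c=r.get_calibration(n);print(n,c)
    im=r.grab_frame(n)[:,:,::-1];cv2.imwrite(f"pics/{n}0.png",im)
E
```

```text
pics
{'clock': 0.0, 'qpos': array([ 1.21961342e+00,  3.53667849e-01,  1.63413917e+00,  1.31378327e-05,
        1.15517911e+00, -2.42871355e-03]), 'qvel': array([ 7.69505186e-04,  1.30101275e-03,  9.62880101e-04, -8.38925708e-04,
       -3.62772110e-04,  2.88410411e-05]), 'joint_efforts': array([-2.93056568e-03, -6.05255842e+01, -3.42060077e+01, -1.47140872e-04,
        9.57720535e-03, -5.05745078e-06]), 'eef_pos': array([213.43364827, 586.93579891, 238.54720619]), 'tcp_rot': array([-3.14019921e+00, -1.53962954e-05,  2.79283314e+00]), 'contact_force': array([ 1.14375818,  0.04606284, -0.05250584]), 'wrist_torque': array([-0.03272722, -0.03098249, -0.01164011]), 'grasp_force': 0.0, 'opening': 1.0012423794943184} 8.0
top {'fx': 474.5614963420802, 'fy': 474.5614963420802, 'cx': 309.01531221458066, 'cy': 241.79775489682072, 'rvec': array([ 2.13766579, -2.16480748,  0.0713264 ]), 'tvec': array([168.37647921, 514.13018603, 984.18505495])}
side {'fx': 589.8297701390297, 'fy': 589.8297701390297, 'cx': 331.1470370161853, 'cy': 242.5058068073399, 'rvec': array([-0.02710282,  2.86578828, -1.2757975 ]), 'tvec': array([ 504.64356205,  -38.94341341, 1200.97440054])}
```

View pics/top0.png

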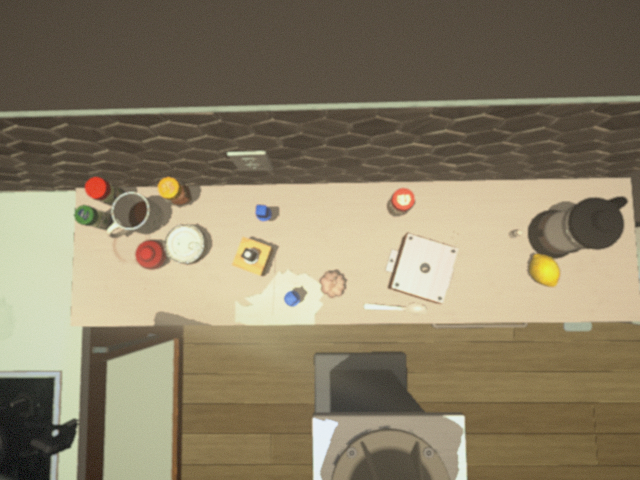

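View pics/side0.png

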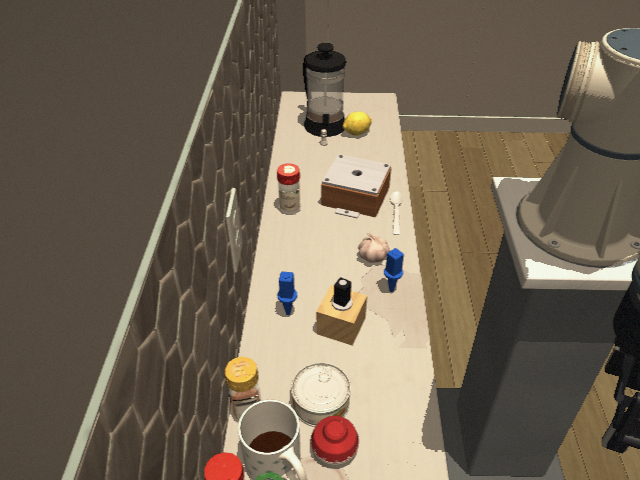

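The top view shows the mount plate at about (425,267) and the rest at (252,256). Candidates for the pin are the black handle in the wooden rest at top (250,255) / side (342,290), and the blue look-alikes at top (263,212) and (292,298). I choose the black one in the rest. Next I'll measure it and check with a close crop.

```bash
cat > h.py <<'E'
from rig import r
import cv2,numpy as np
def ray(c,p):
    R=cv2.Rodrigues(c["rvec"])[0]; o=-R.T@c["tvec"]
    d=R.T@np.array([(p[0]-c["cx"])/c["fx"],(p[1]-c["cy"])/c["fy"],1.]); return o,d
def onz(c,p,z):
    o,d=ray(c,p); return (o+d*(z-o[2])/d[2]).round(1)
def proj(c,P):
    return cv2.projectPoints(np.float64([P]),c["rvec"],c["tvec"],np.array([[c["fx"],0,c["cx"]],[0,c["fy"],c["cy"]],[0,0,1]]),None)[0].ravel().round(1)
E
python3 - <<'E'
from h import *
t=cv2.imread("pics/top0.png");s=cv2.imread("pics/side0.png")
ct=r.get_calibration("top");cs=r.get_calibration("side")
a=cv2.resize(t[225:285,220:300],(400,300),interpolation=3)
b=cv2.resize(t[225:310,380:465],(400,400),interpolation=3)[:300]
b=cv2.resize(t[228:306,380:484],(400,300),interpolation=3)
c=cv2.resize(s[265:345,300:380],(400,300),interpolation=3)
d=cv2.resize(s[150:220,310:400],(400,300),interpolation=3)
cv2.imwrite("pics/crop.png",np.vstack([np.hstack([a,b]),np.hstack([c,d])]))
hsv=cv2.cvtColor(t,cv2.COLOR_BGR2HSV)
roi=np.zeros(t.shape[:2],np.uint8);roi[230:280,228:278]=1
m=cv2.inRange(hsv,(12,110,90),(30,255,255))*roi
m=cv2.morphologyEx(m,cv2.MORPH_CLOSE,np.ones((15,15)))
k=max(cv2.findContours(m,0,2)[0],key=cv2.contourArea);R=cv2.minAreaRect(k);print("rest",R)
B=np.array([onz(ct,p,56) for p in cv2.boxPoints(R)]);print(B,B.mean(0))
roi[:]=0;roi[225:310,385:465]=1
m=cv2.inRange(hsv,(0,0,175),(180,45,255))*roi
m=cv2.morphologyEx(m,cv2.MORPH_CLOSE,np.ones((9,9)));m=cv2.morphologyEx(m,cv2.MORPH_OPEN,np.ones((17,17)))
k=max(cv2.findContours(m,0,2)[0],key=cv2.contourArea);R=cv2.minAreaRect(k);print("mount",R)
B=np.array([onz(ct,p,62) for p in cv2.boxPoints(R)]);print(B,B.mean(0))
print("hole top",onz(ct,(425,268),62),"side",onz(cs,(357,173),62))
print("handle top",onz(ct,(250,254),104),"side",onz(cs,(342,281),104))
for n,p,z in(("garlic",(333,283),30),("jar",(403,198),98),("blue1",(263,212),104),("blue2",(292,298),60),("tin",(185,244),40)):print(n,onz(ct,p,z))
E
```

```text
rest ((251.8620147705078, 255.4864501953125), (30.74114418029785, 29.933937072753906), 19.653825759887695)
[[468.5 321.1  56. ]
 [527.2 300.3  56. ]
 [504.6 239.5  56. ]
 [446.2 260.6  56. ]] [486.625 280.375  56.   ]
mount ((419.8582458496094, 267.2818298339844), (65.34971618652344, 57.95696258544922), 16.389541625976562)
[[ 420.5   16.4   62. ]
 [ 534.1  -20.1   62. ]
 [ 494.2 -146.1   62. ]
 [ 382.1 -108.6   62. ]] [457.725 -64.6    62.   ]
hole top [455.8 -75.1  62. ] side [453.1 -75.3  62. ]
handle top [485.9 276.5 104. ] side [485.  276.9 104. ]
garlic [427.9 112.1  30. ]
jar [594.2 -29.1  98. ]
blue1 [569.7 250.6 104. ]
blue2 [397.8 196.9  60. ]
tin [514.3 426.3  40. ]
```

View pics/crop.png

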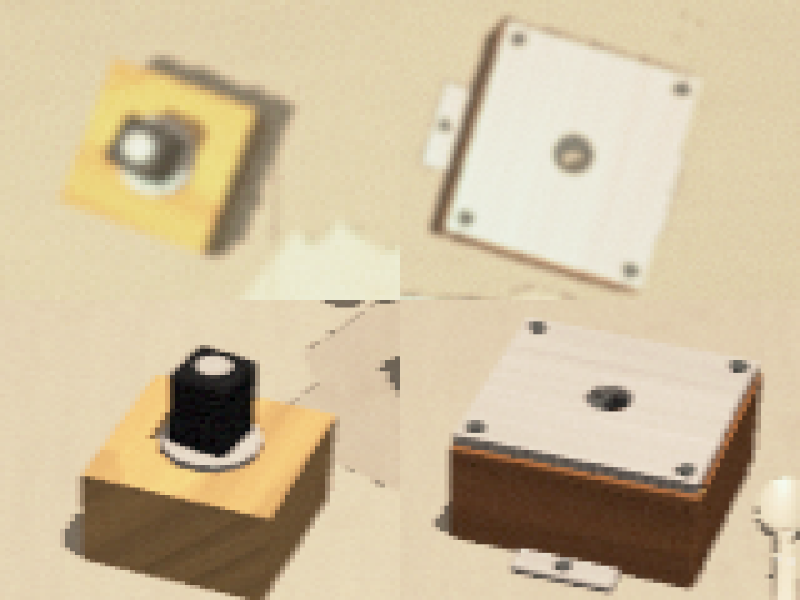

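The close crop confirms it: the black square handle with a white dot stands on a steel collar in the wooden rest. The mount hole shows a crescent inside. Next I'll move above the pin.

{"name": "carry_out", "arguments": {
  "targets": [
    {"dp":[-36,-20,0]},
    {"dp":[-80,-44,0]},
    {"dp":[-125,-68,0]},
    {"dp":[-170,-93,0]},
    {"dp":[-215,-118,0]},
    {"dp":[-260,-142,0]},
    {"dp":[-300,-164,0]},
    {"dp":[-335,-183,0]},
    {"dp":[-355,-194,0]},
    {"dp":[-361,-197,0]},
    {"dp":[-361,-197,0]}
  ],
  "fingers": 1
}}

```text
schema error: expected keys dp, yaw
```

Run:
```python
from h import *
s=r.sense();print(s["clock"],s["eef_pos"],s["tcp_rot"],s["contact_force"])
c=r.get_calibration("wrist");im=r.grab_frame("wrist")[:,:,::-1];cv2.imwrite("pics/w1.png",im);np.save("cw1.npy",c)
print(proj(c,[485.5,277.5,104]),proj(c,[485.5,277.5,61]))
```

```text
0.1 [213.44604296 586.99967064 238.65072687] [-3.14039775e+00 -2.91375476e-05  2.79277551e+00] [ 0.25294836  0.01540836 -0.7592999 ]
[113.9 583. ] [133.7 537.5]
```

View pics/w1.png

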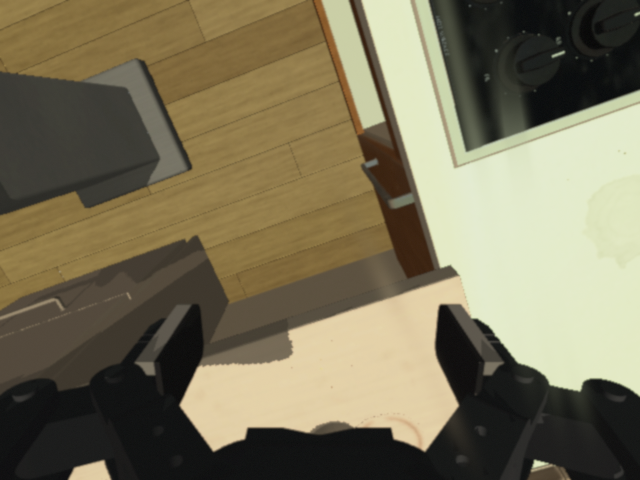

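The move was refused because a row needs its yaw key, so this wrist picture is from the start pose: the fingers over the counter edge, with no pin in view. I'll retry.

{"name": "carry_out", "arguments": {
  "targets": [
    {"dp":[-36,-20,0],"yaw":0},
    {"dp":[-80,-44,0],"yaw":0},
    {"dp":[-125,-68,0],"yaw":0},
    {"dp":[-170,-93,0],"yaw":0},
    {"dp":[-215,-118,0],"yaw":0},
    {"dp":[-260,-142,0],"yaw":0},
    {"dp":[-300,-164,0],"yaw":0},
    {"dp":[-335,-183,0],"yaw":0},
    {"dp":[-355,-194,0],"yaw":0},
    {"dp":[-361,-197,0],"yaw":0},
    {"dp":[-361,-197,0],"yaw":0}
  ],
  "fingers": 1
}}

```text
clock: 1.52
eef_pos: [485.3, 279.0, 239.1]
tcp_rot: [-3.142, -0.0, 2.792]
contact_force: [0.5, 0.5, -0.2]
opening: 1.0
grasp_force: 0.0
```

Run:
```python
from h import *
s=r.sense();print(s["clock"],s["eef_pos"],s["tcp_rot"],s["contact_force"])
c=r.get_calibration("wrist");im=r.grab_frame("wrist")[:,:,::-1];cv2.imwrite("pics/w2.png",im);np.save("cw2.npy",c)
print(proj(c,[485.5,277.5,104]),proj(c,[485.5,277.5,61]))
```

```text
1.525 [485.34723509 278.98257165 239.13085576] [-3.14151163e+00 -4.33327268e-04  2.79226836e+00] [ 0.4608837   0.49849082 -0.24051571]
[317.4 223. ] [317.6 208.6]
```

View pics/w2.png

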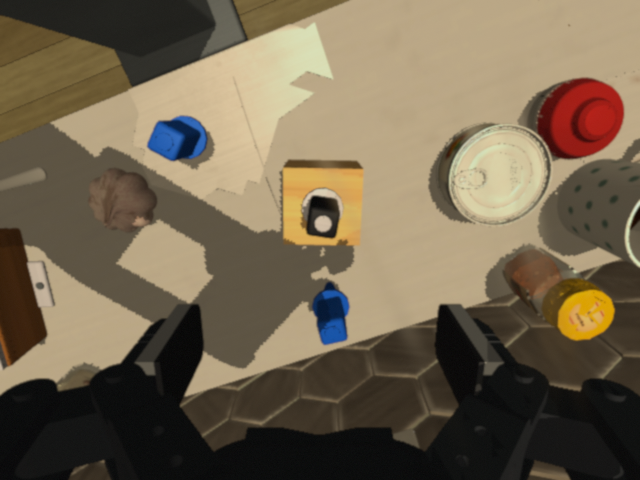

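The wrist picture shows the pin's handle at (322,218) on its collar in the rest at (322,205). Blue decoys are at (180,138) and (330,312), garlic at (123,200). Next is the exact handle pose.

Run:
```python
from h import *
c=np.load("cw2.npy",allow_pickle=True).item();im=cv2.imread("pics/w2.png")
hsv=cv2.cvtColor(im,cv2.COLOR_BGR2HSV)
m=np.zeros(im.shape[:2],np.uint8);m[190:242,300:348]=cv2.inRange(im,(0,0,0),(60,60,60))[190:242,300:348]
m=cv2.morphologyEx(m,cv2.MORPH_CLOSE,np.ones((15,15)))
k=max(cv2.findContours(m,0,2)[0],key=cv2.contourArea)
print(cv2.minAreaRect(k),cv2.boundingRect(k)); print(cv2.approxPolyDP(k,2,True).reshape(-1,2).tolist())
w=np.zeros_like(m);w[210:236,308:338]=cv2.inRange(hsv,(0,0,150),(180,70,255))[210:236,308:338]
n,l,st,ce=cv2.connectedComponentsWithStats(w);print(st,ce)
i=1+st[1:,4].argmax();print("dot",onz(c,ce[i],104))
cv2.imwrite("pics/w2c.png",cv2.resize(im[150:255,270:375],(600,600),interpolation=2))
```

```text
((322.624267578125, 216.44216918945312), (29.803211212158203, 37.938270568847656), 8.746162414550781) (307, 197, 31, 40)
[[313, 197], [307, 220], [308, 232], [333, 236], [337, 221], [337, 209], [333, 200]]
[[     0      0    640    480 306998]
 [   315    216     16     16    202]] [[319.49800976 239.51065805]
 [322.52475248 223.3019802 ]]
dot [486.9 280.8 104. ]
```

View pics/w2c.png

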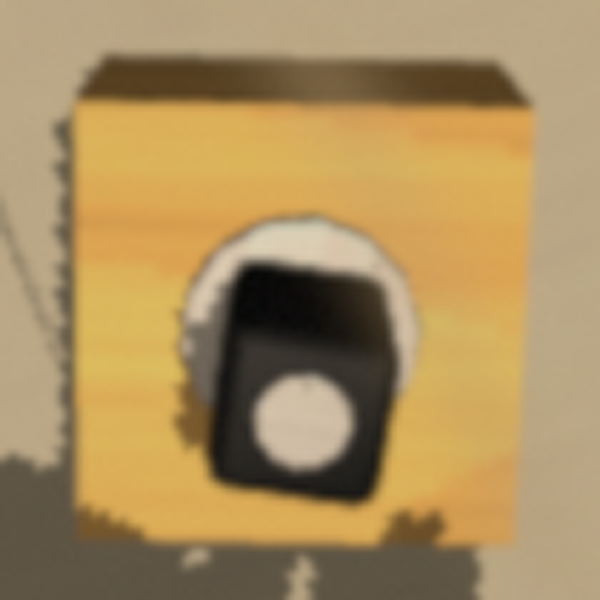

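{"name": "carry_out", "arguments": {
  "targets": [
    {"dp":[0,1,25],"yaw":4},
    {"dp":[-0.8,1.4,65],"yaw":8},
    {"dp":[-0.8,1.4,105],"yaw":8},
    {"dp":[-0.8,1.4,140],"yaw":8},
    {"dp":[-0.8,1.4,157],"yaw":8},
    {"dp":[-0.8,1.4,163],"yaw":8},
    {"dp":[-0.8,1.4,163],"yaw":8}
  ],
  "fingers": 1
}}

```text
clock: 2.45
eef_pos: [487.0, 280.4, 76.9]
tcp_rot: [3.141, 0.0, 2.654]
contact_force: [0.3, -0.4, -0.1]
opening: 1.0
grasp_force: 0.0
```

{"name": "carry_out", "arguments": {
  "targets": [
    {"dp":[0,0,0],"yaw":0},
    {"dp":[0,0,0],"yaw":0},
    {"dp":[0,0,0],"yaw":0},
    {"dp":[0,0,0],"yaw":0},
    {"dp":[0,0,0],"yaw":0},
    {"dp":[0,0,0],"yaw":0},
    {"dp":[0,0,0],"yaw":0}
  ],
  "fingers": -1,
  "grip_force": 60
}}

```text
clock: 3.32
eef_pos: [487.0, 280.0, 76.7]
tcp_rot: [3.141, 0.0, 2.653]
contact_force: [-1.2, -0.5, 6.3]
opening: 0.248
grasp_force: 58.7
```

{"name": "carry_out", "arguments": {
  "targets": [
    {"dp":[0,0,-15],"yaw":0},
    {"dp":[0,0,-45],"yaw":0},
    {"dp":[0,0,-80],"yaw":0},
    {"dp":[0,0,-105],"yaw":0},
    {"dp":[0,0,-110],"yaw":0}
  ]
}}

```text
clock: 3.95
eef_pos: [487.6, 280.4, 188.5]
tcp_rot: [3.139, 0.002, 2.653]
contact_force: [0.3, -0.6, -1.1]
opening: 0.251
grasp_force: 58.8
```

{"name": "carry_out", "arguments": {
  "targets": [
    {"dp":[-10,-16,0],"yaw":0},
    {"dp":[-30,-47,0],"yaw":0},
    {"dp":[-55,-87,0],"yaw":0},
    {"dp":[-82,-129,0],"yaw":0},
    {"dp":[-109,-171,0],"yaw":0},
    {"dp":[-136,-213,0],"yaw":0},
    {"dp":[-162,-255,0],"yaw":0},
    {"dp":[-184,-289,0],"yaw":0},
    {"dp":[-200,-314,0],"yaw":0},
    {"dp":[-207,-326,0],"yaw":0},
    {"dp":[-208,-328,0],"yaw":0},
    {"dp":[-208,-328,0],"yaw":0}
  ]
}}

```text
clock: 5.45
eef_pos: [516.1, -106.7, 185.9]
tcp_rot: [3.142, -0.001, 2.653]
contact_force: [-0.3, -0.3, -2.0]
opening: 0.251
grasp_force: 58.9
```

Run:
```python
from h import *
s=r.sense();print(s["clock"],s["eef_pos"],s["tcp_rot"],s["contact_force"],s["opening"])
c=r.get_calibration("wrist");im=r.grab_frame("wrist")[:,:,::-1];cv2.imwrite("pics/w3.png",im);np.save("cw3.npy",c)
R=cv2.Rodrigues(c["rvec"])[0];print("cam",-R.T@c["tvec"],R[2])
print(proj(c,[455,-75,62]),proj(c,s["eef_pos"]))
```

```text
5.45 [ 516.14679534 -106.70833595  185.93436524] [ 3.14156734e+00 -8.78041640e-04  2.65342545e+00] [-0.30511212 -0.30064234 -2.01753521] 0.25128373924893305
cam [450.32560894 -72.07153564 319.89894091] [ 0.26014884 -0.13779906 -0.9556851 ]
[318.2 120. ] [319.4 318.1]
```

View pics/w3.png

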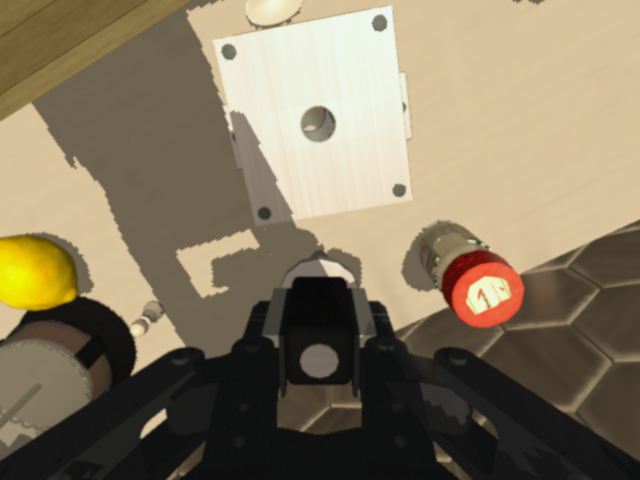

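The wrist picture shows the hole at (318,123), with the bright lock-plate crescent on its left side. The pin is held upright, with its dot at (319,360). I'll enlarge the hole next.

Run:
```python
from h import *
c=np.load("cw3.npy",allow_pickle=True).item();im=cv2.imread("pics/w3.png")
print("dot",onz(c,(319,360),213.2))
# screws -> centre
g=cv2.cvtColor(im,cv2.COLOR_BGR2GRAY)
P=[]
for x,y in((229,52),(380,22),(399,190),(264,213)):
    w=255-g[y-14:y+15,x-14:x+15];_,t=cv2.threshold(w,0,255,8+0)
    M=cv2.moments(t,True);P.append(onz(c,(x-14+M["m10"]/M["m00"],y-14+M["m01"]/M["m00"]),62))
P=np.array(P);print(P,P.mean(0),P[:2].mean(0)/2+P[2:].mean(0)/2)
t=(g[95:152,290:348]<185).astype(np.uint8)
k=max(cv2.findContours(t,0,1)[0],key=cv2.contourArea);k=cv2.convexHull(k);e=cv2.fitEllipse(k);e=((e[0][0]+290,e[0][1]+95),*e[1:]);print(e,onz(c,e[0],62))
cv2.imwrite("pics/hole.png",cv2.resize(im[98:148,293:343],(600,600),interpolation=2))
```

```text
dot [ 515.5 -106.6  213.2]
[[ 395.6 -103.7   62. ]
 [ 423.6  -18.2   62. ]
 [ 518.5  -49.    62. ]
 [ 490.7 -134.7   62. ]] [457.1 -76.4  62. ] [457.1 -76.4  62. ]
((317.9683952331543, 123.61093330383301), (34.70848846435547, 36.066978454589844), 179.9037628173828) [456.9 -76.1  62. ]
```

View pics/hole.png

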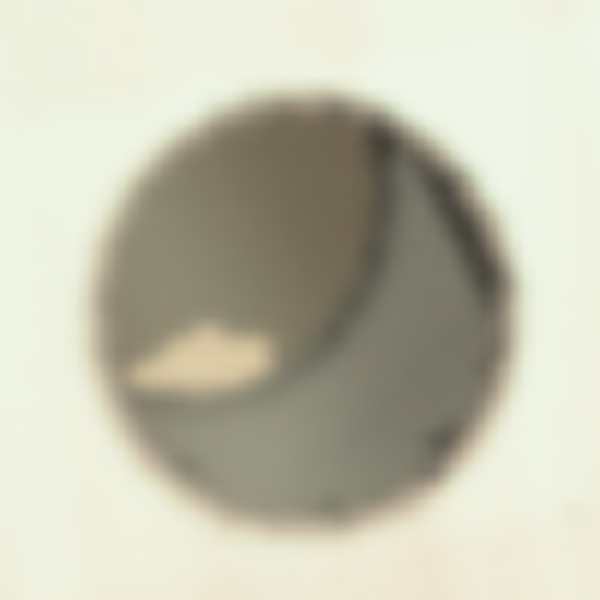

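The crop shows the top hole centred at about (305,310). The lock plate's hole edge runs through (375,130), (385,220), (350,310), (280,375), (200,400) and (130,395), so its hole is displaced to the upper left. A circle fit gives the offset.

Run:
```python
from h import *
c=np.load("cw3.npy",allow_pickle=True).item()
A=np.float64([(375,130),(385,220),(350,310),(280,375),(200,400),(130,395)])/12+[292.5,97.5]
W=np.array([onz(c,p,55)[:2] for p in A])
from scipy.optimize import least_squares
f=least_squares(lambda q:np.hypot(*(W-q).T)-10.5,[450,-80]);C=f.x;print(C,f.fun.round(2))
h=np.array([457,-76.2]);d=C-h;print("off",d,np.hypot(*d))
s=r.sense();y=s["tcp_rot"][2];ax=np.array([[np.cos(y),np.sin(y)],[np.sin(y),-np.cos(y)]])
print("off tool",ax@d,"unit",d/np.hypot(*d)); pin=s["eef_pos"][:2]+[-0.3,0.05]
print("pin->hole tool",ax@(h-pin),s["eef_pos"])
```

```text
[448.80785956 -79.03046486] [ 0.07  0.09 -0.07 -0.11 -0.    0.15]
off [-8.19214044 -2.83046486] 8.667335014183546
off tool [ 5.91043717 -6.33951328] unit [-0.94517408 -0.32656692]
pin->hole tool [66.24114811 -0.92524919] [ 516.25060049 -106.47536173  186.0631226 ]
```

{"name": "carry_out", "arguments": {
  "targets": [
    {"dp":[12,0,0],"yaw":0},
    {"dp":[34,-1,0],"yaw":0},
    {"dp":[56,-3,0],"yaw":0},
    {"dp":[67,-3.8,10],"yaw":0},
    {"dp":[69,-3.8,28],"yaw":0},
    {"dp":[69,-3.8,43],"yaw":0},
    {"dp":[69,-3.8,49],"yaw":0},
    {"dp":[69,-3.8,49],"yaw":0},
    {"dp":[69,-3.8,49],"yaw":0}
  ]
}}

```text
clock: 6.62
eef_pos: [454.2, -78.4, 137.6]
tcp_rot: [3.141, 0.0, 2.653]
contact_force: [0.3, -0.2, -1.8]
opening: 0.251
grasp_force: 58.9
```

Run:
```python
from h import *
s=r.sense();y=s["tcp_rot"][2];ax=np.array([[np.cos(y),np.sin(y)],[np.sin(y),-np.cos(y)]])
p=s["eef_pos"][:2]+[-0.3,0.05];print(s["clock"],s["eef_pos"],s["contact_force"],s["opening"])
print("off from hole",p-[457,-76.2],"tool to go to 4mm", ax@(np.array([457,-76.2])+4*np.array([-.945,-.327])-p))
c=r.get_calibration("wrist");im=r.grab_frame("wrist")[:,:,::-1]
cv2.imwrite("pics/w4.png",cv2.resize(im[120:400,200:440],None,fx=2,fy=2))
c2=r.get_calibration("side");im=r.grab_frame("side")[:,:,::-1]
cv2.imwrite("pics/w4.png",np.hstack([cv2.resize(cv2.imread("pics/w4.png"),(400,467)),cv2.resize(im[110:217,310:402],(400,467),interpolation=2)]))
```

```text
6.625 [454.22736337 -78.4401286  137.56221991] [ 0.255666   -0.17635369 -1.76138357] 0.251323222983478
off from hole [-3.07263663 -2.1901286 ] tool to go to 4mm [1.03860667 0.44700111]
```

View pics/w4.png

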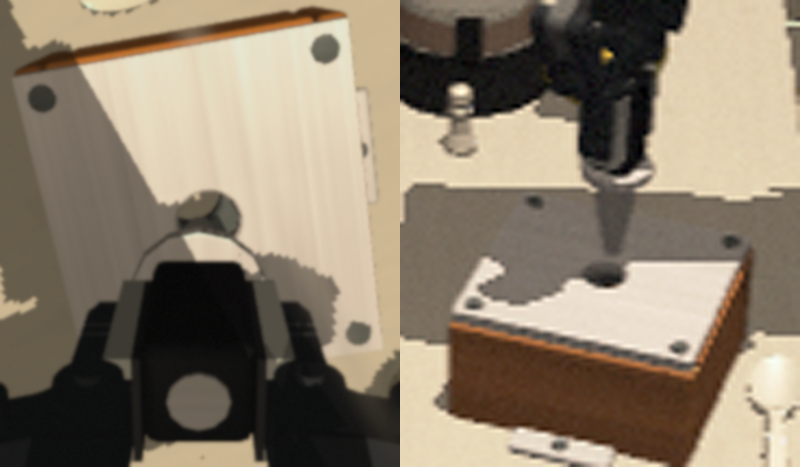

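The pin hangs upright over the hole: its tip is just above and right of it at about (612,250) in the side half, with the hole at (605,272). I'll descend slowly through the top hole.

{"name": "carry_out", "arguments": {
  "targets": [
    {"dp":[1,0.4,3],"yaw":0},
    {"dp":[1,0.4,7],"yaw":0},
    {"dp":[1,0.4,10],"yaw":0},
    {"dp":[1,0.4,12],"yaw":0},
    {"dp":[1,0.4,14],"yaw":0},
    {"dp":[1,0.4,16],"yaw":0},
    {"dp":[1,0.4,16],"yaw":0}
  ]
}}

```text
clock: 7.6
eef_pos: [453.1, -77.5, 121.2]
tcp_rot: [-3.142, -0.0, 2.653]
contact_force: [-0.3, 1.1, -1.1]
opening: 0.25
grasp_force: 58.9
```

{"name": "carry_out", "arguments": {
  "targets": [
    {"dp":[0,0,0.8],"yaw":0},
    {"dp":[0,0,1.6],"yaw":0},
    {"dp":[0,0,2.4],"yaw":0},
    {"dp":[0,0,3.2],"yaw":0},
    {"dp":[0,0,4],"yaw":0},
    {"dp":[0,0,4],"yaw":0}
  ]
}}

```text
clock: 8.35
eef_pos: [453.1, -77.5, 117.2]
tcp_rot: [3.142, -0.0, 2.653]
contact_force: [-0.2, -0.1, -0.7]
opening: 0.249
grasp_force: 58.9
```

The point has passed the lock plate's upper face without touching it. I'll go deeper while drawing back towards the centre.

{"name": "carry_out", "arguments": {
  "targets": [
    {"dp":[0,0,1],"yaw":0},
    {"dp":[0,0,2],"yaw":0},
    {"dp":[-0.3,0.3,3],"yaw":0},
    {"dp":[-0.6,0.6,4],"yaw":0},
    {"dp":[-0.8,0.9,5],"yaw":0},
    {"dp":[-0.8,0.9,5],"yaw":0}
  ]
}}

```text
clock: 9.1
eef_pos: [454.2, -77.1, 112.2]
tcp_rot: [-3.142, -0.0, 2.653]
contact_force: [-0.4, -0.4, -1.5]
opening: 0.251
grasp_force: 58.9
```

{"name": "carry_out", "arguments": {
  "targets": [
    {"dp":[-0.2,0.2,0.8],"yaw":0},
    {"dp":[-0.4,0.4,1.6],"yaw":0},
    {"dp":[-0.6,0.6,2.4],"yaw":0},
    {"dp":[-0.8,0.8,3.2],"yaw":0},
    {"dp":[-1,1.1,4],"yaw":0},
    {"dp":[-1.1,1.2,4.5],"yaw":0},
    {"dp":[-1.1,1.2,4.5],"yaw":0}
  ]
}}

```text
clock: 9.98
eef_pos: [454.9, -76.6, 107.6]
tcp_rot: [-3.141, -0.002, 2.653]
contact_force: [-4.5, -2.8, 3.3]
opening: 0.249
grasp_force: 59.5
```

The side force points back towards the plate's offset, so the taper is dragging the lock plate. I'll pull sideways first, then lower.

{"name": "carry_out", "arguments": {
  "targets": [
    {"dp":[-0.2,0.2,0],"yaw":0},
    {"dp":[-0.5,0.5,0],"yaw":0},
    {"dp":[-0.8,0.8,0],"yaw":0},
    {"dp":[-1.1,1.0,0],"yaw":0},
    {"dp":[-1.3,1.2,0],"yaw":0},
    {"dp":[-1.3,1.2,0],"yaw":0}
  ]
}}

```text
clock: 10.72
eef_pos: [457.6, -76.0, 107.7]
tcp_rot: [3.141, 0.0, 2.653]
contact_force: [-3.5, 0.0, -0.8]
opening: 0.249
grasp_force: 59.0
```

{"name": "carry_out", "arguments": {
  "targets": [
    {"dp":[0,0,0.8],"yaw":0},
    {"dp":[0,0,1.6],"yaw":0},
    {"dp":[0,0,2.4],"yaw":0},
    {"dp":[0,0,3.2],"yaw":0},
    {"dp":[0,0,4],"yaw":0},
    {"dp":[0,0,4.8],"yaw":0},
    {"dp":[0,0,4.8],"yaw":0}
  ]
}}

```text
clock: 11.6
eef_pos: [457.2, -76.2, 102.9]
tcp_rot: [-3.141, -0.0, 2.653]
contact_force: [-4.5, -2.0, 2.2]
opening: 0.248
grasp_force: 59.3
```

{"name": "carry_out", "arguments": {
  "targets": [
    {"dp":[0,0,0.8],"yaw":0},
    {"dp":[0,0,1.6],"yaw":0},
    {"dp":[0,0,2.4],"yaw":0},
    {"dp":[0,0,3.2],"yaw":0},
    {"dp":[0,0,4],"yaw":0},
    {"dp":[0,0,4],"yaw":0}
  ]
}}

```text
clock: 12.35
eef_pos: [457.4, -76.1, 98.9]
tcp_rot: [-3.141, -0.0, 2.653]
contact_force: [-3.5, -1.3, 0.2]
opening: 0.248
grasp_force: 59.3
```

{"name": "carry_out", "arguments": {
  "targets": [
    {"dp":[0,0,0.8],"yaw":0},
    {"dp":[0,0,1.6],"yaw":0},
    {"dp":[0,0,2.4],"yaw":0},
    {"dp":[0,0,3.2],"yaw":0},
    {"dp":[0,0,4],"yaw":0},
    {"dp":[0,0,4],"yaw":0}
  ]
}}

```text
clock: 13.1
eef_pos: [457.5, -76.1, 94.9]
tcp_rot: [-3.142, 0.0, 2.653]
contact_force: [-4.1, -1.6, 2.1]
opening: 0.251
grasp_force: 59.3
```

{"name": "carry_out", "arguments": {
  "targets": [
    {"dp":[0,0,0.8],"yaw":0},
    {"dp":[0,0,1.6],"yaw":0},
    {"dp":[0,0,2.4],"yaw":0},
    {"dp":[0,0,3.2],"yaw":0},
    {"dp":[0,0,4],"yaw":0},
    {"dp":[0,0,4],"yaw":0}
  ]
}}

```text
clock: 13.85
eef_pos: [457.7, -76.0, 90.9]
tcp_rot: [3.141, 0.0, 2.653]
contact_force: [-2.4, -1.2, -1.3]
opening: 0.253
grasp_force: 58.9
```

{"name": "carry_out", "arguments": {
  "targets": [
    {"dp":[0,0,0.8],"yaw":0},
    {"dp":[0,0,1.6],"yaw":0},
    {"dp":[0,0,2.4],"yaw":0},
    {"dp":[0,0,3.2],"yaw":0},
    {"dp":[0,0,4],"yaw":0},
    {"dp":[0,0,4.8],"yaw":0},
    {"dp":[0,0,5.6],"yaw":0},
    {"dp":[0,0,5.6],"yaw":0}
  ]
}}

```text
clock: 14.85
eef_pos: [457.6, -76.1, 85.3]
tcp_rot: [3.142, 0.0, 2.653]
contact_force: [-1.0, -0.7, -0.4]
opening: 0.245
grasp_force: 58.9
```

{"name": "carry_out", "arguments": {
  "targets": [
    {"dp":[0,0,0.5],"yaw":0},
    {"dp":[0,0,1],"yaw":0},
    {"dp":[0,0,1.5],"yaw":0},
    {"dp":[0,0,1.5],"yaw":0}
  ]
}}

```text
clock: 15.35
eef_pos: [457.5, -76.1, 83.8]
tcp_rot: [-3.142, -0.0, 2.653]
contact_force: [-1.7, -0.9, -0.6]
opening: 0.25
grasp_force: 59.0
```

{"name": "carry_out", "arguments": {
  "targets": [
    {"dp":[0,0,0.4],"yaw":0},
    {"dp":[0,0,0.8],"yaw":0},
    {"dp":[0,0,1.2],"yaw":0},
    {"dp":[0,0,1.2],"yaw":0}
  ]
}}

```text
clock: 15.85
eef_pos: [457.5, -76.1, 82.7]
tcp_rot: [3.142, 0.0, 2.653]
contact_force: [-2.9, -0.1, 2.6]
opening: 0.251
grasp_force: 59.4
```

{"name": "carry_out", "arguments": {
  "targets": [
    {"dp":[0,0,0.3],"yaw":0},
    {"dp":[0,0,0.6],"yaw":0},
    {"dp":[0,0,0.6],"yaw":0}
  ]
}}

```text
clock: 16.23
eef_pos: [457.5, -76.1, 82.7]
tcp_rot: [3.142, 0.0, 2.653]
contact_force: [-5.5, -0.3, 12.3]
opening: 0.252
grasp_force: 61.0
```

The collar has stopped at the predicted home height, with a firm vertical reaction. I'll relax, release and rise.

{"name": "carry_out", "arguments": {
  "targets": [
    {"dp":[0,0,-0.6],"yaw":0},
    {"dp":[0,0,-0.6],"yaw":0}
  ]
}}

```text
clock: 16.48
eef_pos: [457.5, -76.1, 82.7]
tcp_rot: [3.142, 0.0, 2.653]
contact_force: [-2.6, -0.1, 3.9]
opening: 0.248
grasp_force: 59.4
```

{"name": "carry_out", "arguments": {
  "targets": [
    {"dp":[0,0,0],"yaw":0},
    {"dp":[0,0,0],"yaw":0},
    {"dp":[0,0,0],"yaw":0},
    {"dp":[0,0,0],"yaw":0},
    {"dp":[0,0,0],"yaw":0},
    {"dp":[0,0,0],"yaw":0}
  ],
  "fingers": 0.6
}}

```text
clock: 17.23
eef_pos: [457.5, -76.1, 82.7]
tcp_rot: [3.142, 0.0, 2.653]
contact_force: [-0.6, 0.8, -0.7]
opening: 0.8
grasp_force: 0.0
```

{"name": "carry_out", "arguments": {
  "targets": [
    {"dp":[0,0,-5],"yaw":0},
    {"dp":[0,0,-20],"yaw":0},
    {"dp":[0,0,-45],"yaw":0},
    {"dp":[0,0,-75],"yaw":0},
    {"dp":[0,0,-105],"yaw":0},
    {"dp":[0,0,-125],"yaw":0},
    {"dp":[-10,0,-130],"yaw":0},
    {"dp":[-25,0,-130],"yaw":0},
    {"dp":[-30,0,-130],"yaw":0},
    {"dp":[-30,0,-130],"yaw":0}
  ]
}}

```text
clock: 18.48
eef_pos: [483.9, -90.4, 211.7]
tcp_rot: [-3.141, -0.002, 2.653]
contact_force: [-0.3, -0.3, 0.1]
opening: 0.801
grasp_force: 0.0
```

Run:
```python
from h import *
s=r.sense();print(s["clock"],s["eef_pos"],s["contact_force"],s["opening"])
c=r.get_calibration("wrist");im=r.grab_frame("wrist")[:,:,::-1]
cv2.imwrite("pics/w5.png",im);a=im[60:360,170:470]
b=r.grab_frame("side")[:,:,::-1];cs=r.get_calibration("side")
cv2.imwrite("pics/fin.png",np.hstack([cv2.resize(a,(400,400)),cv2.resize(b[110:220,305:415],(400,400),interpolation=2)]))
hsv=cv2.cvtColor(im,cv2.COLOR_BGR2HSV)
print("expected dot wrist",proj(c,[457.2,-76,110]),"side",proj(cs,[457.2,-76,110]))
```

```text
18.475 [483.88879666 -90.36305546 211.68764222] [-0.29955439 -0.33459148  0.09313756] 0.8007251548956611
expected dot wrist [319.5 188.2] side [355.9 153.1]
```

View pics/fin.png

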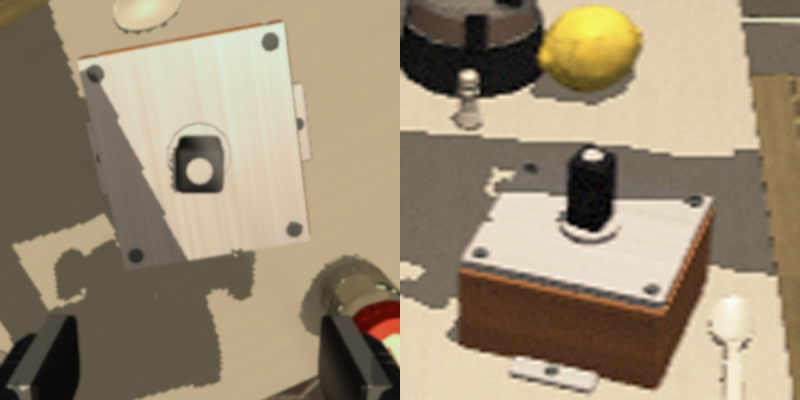

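The pin stands upright in the plate with its collar flat: the dot is at (199,171) in the wrist half, matching the prediction, and the handle is at (592,190) in the side half. The gripper is clear of everything, so I'll sign off.

```bash
python3 -c "
from rig import r
print(r.sign_off())"
```

```text
the job is handed in; nothing more can be done
None
```

The locking pin went through both plates with its collar home on the top plate, then I released it and handed the job in at about 18.5 s; the highest contact force I read was about 12 N, and the garlic, spice jar and tin were not touched.

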